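Take a beaker off the drying rack and blow it out

TASK

Take the short plain beaker off its leaning drying-rack peg, leaving the tall and the footed beakers hanging, and set it gently, still mouth down, over the nozzle of the air blower. Let go of it, then press the blower's spring treadle down to its stop with the gripper, without more than 40 N, keep it there for half a second, and let it come back up.

Things in the scene. Friction and masses are not known exactly. Their poses are not given: they have to be found in the camera images.
- beaker: The one to take: short, plain, straight white plastic beaker, 62 mm outside and 56 mm inside diameter, 90 mm long, 80 to 170 g, hung mouth down on any of the three pegs. Origin: centre of its mouth; z runs from the mouth to the closed end, at the start up and toward the robot, 40 degrees from vertical. Centre of mass 53 mm from the mouth: held far from it, it pivots in the fingers.
- tall_beaker: White plastic beaker of the same 62 mm diameter but 118 mm long; stays on its peg. Origin at the mouth's centre, z to the closed end.
- footed_beaker: White plastic beaker of the same 62 mm diameter, 95 mm long, with a disc foot of 82 mm diameter and 6 mm thickness on its closed end; stays on its peg. Origin at the mouth's centre, z to the closed end.
- rack: Drying rack, fixed, 348 mm wide (y), 160 mm deep. Origin: centre of its footprint at bench level; front (-x) to the robot. A sloping board carries three pegs. A dark shelf, 226 to 238 mm high (stock on it up to 285 mm), overhangs them from x = -40 to +78 mm over the whole width: a vertical gripper cannot reach the vessels, the tool must be tilted like the pegs.
- peg1 (a point): Rack's middle peg: centre of the 72 mm collar face on which the mouth rests; axes as the rack's. The other two pegs are 115 mm to either side in y. All lean 40 degrees from vertical toward the rack's -x. Each carries guide discs of 51 mm diameter up to 66 mm beyond the collar face: draw a vessel at least 70 mm along the peg's axis to free it.
- blower: Air blower, fixed: grey box 160 mm (x) by 140 mm (y) by 40 mm high, with a steel seat disc and nozzle on top and the treadle on its +y side. Origin: centre of the box's underside; x away from the robot at yaw 0.
- seat (a point): Centre of the flat seat disc (88 mm diameter, 48 mm above the bench) on which the beaker's mouth must stand; axes as the blower's. The steel nozzle hub rises from it: 48 mm diameter, 22 mm tall, tapered at the top, 4 mm clear all round inside the beaker.
- treadle (a joint): Treadle angle in rad: 0 up at rest, 0.28 down at its stop. Spring loaded: about 4 N at the pad to start it, 10 N at the stop. Pressing down increases it; it springs back when released.
- treadle_pad (a point): Point on top of the treadle's rubber pad, 73 mm from its hinge, moving with the treadle; press straight down here. Treadle plate 60 mm wide (blower x), 95 mm long (blower y), at rest rising away from the blower by 16 degrees; at the stop it is level and the pad's top has gone about 20 mm down, to 40 mm above the bench.
- treadle_hinge (a point): Hinge axis of the treadle (along the blower's x), 34 mm above the bench.
- jar: Bystander: glass jar, 60 mm diameter, 75 mm tall, standing among the task's things. Origin: centre of its underside.
- cork_ring: Bystander: cork ring lying flat, 90 mm outside diameter, 25 mm high, behind the gap between rack and blower. Origin: centre of its underside.
- sleeve: Bystander: red plastic stand cup, 84 mm foot, 120 mm tall, to the right. Origin: centre of its underside.

How it is judged:
By the outcome, as a careful person would: the job done as asked, in the order asked, and still so for the second after the job is handed in, with the robot touching nothing.
It also fails if it takes over 64 s, if anything falls off the work surface, if the arm or the gripper's body presses on something with over 40 N, if the wrist force passes 120 N, or if a joint passes its speed limit or range.

ROBOT

A 7-joint arm with a two-finger parallel gripper is mounted at the origin on the work surface. World frame = base frame: x ahead of the robot, y to its left, z up, the work surface at z = 0. Lengths are in m, angles in rad, forces in N, time in s.
With the tool pointing down it reaches from about 0.4 to 0.85 m from the base axis. Payload 10.4 kg.
Tool frame: the origin (TCP) lies between the finger pads; the fingertips stand r.nose_length ahead of it and the grasp point (between the pads) lies 6 mm ahead of it (r.nose_length is the distance from the TCP to the fingertips, in m); z points along the fingers, x is the direction in which the jaws open and shut, and the axes are right-handed (so a half turn about z gives the same grasp; the last joint's range is limited). The gripper opens to 87 mm and grips with 3 to 60 N. Pads are 19 mm wide; open, the fingers measure 117 mm over their backs; the gripper's body (75 mm by 190 mm) begins 51 mm behind the grasp point.
Start: joints at [-0.023, 0.332, -0.065, 1.46, 0.022, 1.35, -0.088], TCP at [0.625, 0, 0.248] pointing down, gripper open.
Joint ranges: [-2.6, 2.6], [-0.5, 2.12], [-1.47, 1.34], [0.16, 2.42], [-1.27, 4.41], [0.06, 2.06], [-2.6, 2.6]. Speed limits (rad/s): [2.22, 2.22, 2.79, 2.79, 3.14, 3.14, 3.14].

INTERFACE

Orientations are given as a unit quaternion [x, y, z, w].
In Python, from bench import r gives the robot as it stands. The module is installed in compiled form; this text tells all that it offers.
- The arm moves only by the shell command python3 -m creep 'ROWS' [OPENING] [FORCE]. ROWS is JSON, a list of rows, each an object of numbers: "x", "y", "z": the shift along the world's x, y, z in m; "spin": the turn about the world's z in degrees. In form: [{"x": .., "y": .., "z": .., "spin": ..}, ...]. A call has 1 to 12 rows; each row is the pose to reach, as a shift and turn from the pose commanded when the call began; what a row does not reach only later rows make up. A row lasts 1/8 s, in which the tool goes at most 62.5 mm and 10.7 degrees, less where a joint would pass 70% of its speed; a pose out of reach is approached as far as the arm can. A call with a gripper value outside its range is refused whole. OPENING is the finger opening in m, from 0 to 0.087, set as the call begins (- or left out, the last holds). The fingers move at their own pace and stop on an object; FORCE is the grip in N (left out, the last holds). Time passes only in rows, so rows that repeat a pose let the fingers close. It gives the time, the measured TCP pose, the force and the opening at its end, in the units of the state.
- r.read_state(): the state, without advancing time (a new reading comes with each control period).
- r.camera(name): name is "scene" or "side" or "wrist"; returns a dict with "pixels" (480x640x3 uint8, blue, green, red), "z_map" (480x640 float32, m along the optical axis (not along the pixel's ray), 0 where there is no reading), "K" (3x3 intrinsics, pixels), "R" (3x3) and "t" (3): a world point X has camera coordinates R X + t. Camera axes: x right, y down, z forward; pixel columns grow to the right and rows downward; lengths in m; the calibration is good to about 2 mm. A picture is of the moment at which its call begins.
- r.close_job(): hands the job in, once; it reports no verdict.
The state is a dict: "time": time; "joint_positions": joint angles; "joint_vel": joint speeds; "joint_torque": joint torques, N m; "ee_pos": TCP position; "eef_rot": TCP orientation; "ft_force": force on the tool from outside, world axes, zero at the start; "torque": the same for the moment, N m; "width": finger opening in m.
Only numpy, scipy, OpenCV 4.12 (cv2) and the standard library are available. Lean on these libraries where they do the work, as an engineer would, in place of code of your own. Each camera call takes 0.05 s, during which the arm holds its last target. There are 200 camera calls.

## Working session

There is one attempt and no reset: what is moved stays moved. The work goes in short steps, Python scripts to look and compute and a shell command to move; the robot and the scene stay as the last step left them, time stands still between calls to the robot, and variables do not carry over. Pictures are saved under pics/ and viewed, about 8 in all and at most 12, crops included, and the job is handed in when it is done.

```bash
mkdir -p pics; ls
cat > h.py <<'E'
import numpy as np, cv2
from bench import r
def snap(n,f=None):
    c=r.camera(n)
    if f: cv2.imwrite(f'pics/{f}.png',c['pixels'])
    np.savez(f'/tmp/{f or n}.npz',**c); return c
def cloud(c):
    z=c['z_map']; v,u=np.indices(z.shape); K=c['K']
    P=np.stack([(u-K[0,2])/K[0,0]*z,(v-K[1,2])/K[1,1]*z,z],-1)
    W=(P-c['t'])@c['R']; W[z==0]=np.nan; return W
E
python3 - <<'E'
from h import *
np.set_printoptions(precision=3,suppress=True)
s=r.read_state(); print(s,r.nose_length)
a=snap('scene','scene0'); b=snap('side','side0')
for c in(a,b): print(-c['R'].T@c['t'],c['R'][2],c['K'][0,0])
E
```

```text
pics
{'time': 0.0, 'joint_positions': array([-0.023,  0.333, -0.065,  1.461,  0.022,  1.35 , -0.088]), 'joint_vel': array([-0.   , -0.001, -0.   , -0.   , -0.003, -0.001,  0.001]), 'joint_torque': array([ -0.   , -62.325,   0.024, -38.989,  -0.061,   0.04 ,   0.   ]), 'ee_pos': array([0.625, 0.   , 0.247]), 'eef_rot': array([ 1.   ,  0.   , -0.001,  0.   ]), 'ft_force': array([ 0.731,  0.031, -0.301]), 'torque': array([0.012, 0.051, 0.028]), 'width': 0.08727732219310579} 0.025
[ 0.189 -0.725  1.105] [ 0.291  0.526 -0.799] 549.6810765383091
[-0.177 -1.054  0.927] [ 0.489  0.667 -0.563] 574.6294561441648
```

View pics/scene0.png

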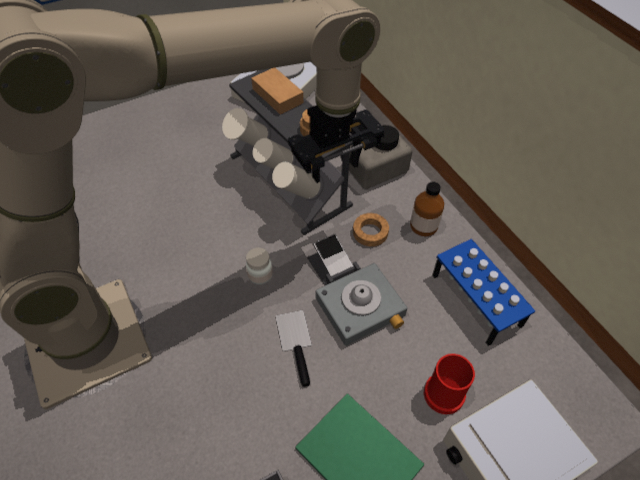

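View pics/side0.png

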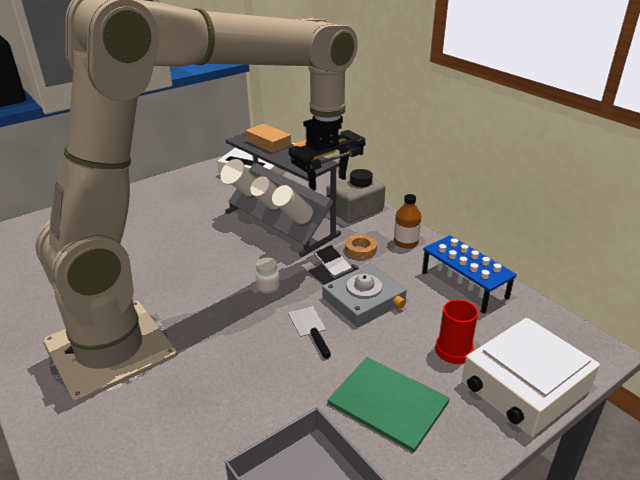

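Run:
```python
from h import *
np.set_printoptions(precision=4,suppress=True)
for n in('scene0','side0'):
    c=dict(np.load(f'/tmp/{n}.npz')); W=cloud(c); hsv=cv2.cvtColor(c['pixels'],cv2.COLOR_BGR2HSV)
    # normals
    du=np.roll(W,-2,1)-np.roll(W,2,1); dv=np.roll(W,-2,0)-np.roll(W,2,0)
    N=np.cross(dv,du); N/=np.linalg.norm(N,axis=-1,keepdims=True)
    print(n,'W probes',[ (p,W[p[1],p[0]]) for p in ([(234,123),(263,150),(287,173),(361,295),(340,262),(371,229),(258,265)] if n=='scene0' else [(232,178),(261,187),(285,197)])])
    white=(hsv[...,1]<70)&(hsv[...,2]>110)&(W[...,2]>.09)&(W[...,2]<.26)&(W[...,0]>.35)&(W[...,0]<.85)&(W[...,1]>.05)
    k,l,st,ce=cv2.connectedComponentsWithStats(white.astype(np.uint8))
    for i in range(1,k):
        if st[i,4]<150: continue
        p=W[l==i]; print('blob',st[i],p.min(0),p.max(0))
    ax=np.array([-np.sin(.698),0,np.cos(.698)])
    m=white&(N@ax>.95)
    k,l,st,ce=cv2.connectedComponentsWithStats(m.astype(np.uint8))
    for i in range(1,k):
        if st[i,4]<60: continue
        p=W[l==i]; q=p.mean(0); w=np.linalg.svd(p-q)[2][2]; w*=np.sign(w[2])
        print('cap',st[i],q,w,p.min(0),p.max(0))
```

```text
scene0 W probes [((234, 123), array([0.5135, 0.3182, 0.1659])), ((263, 150), array([0.5384, 0.1991, 0.1615])), ((287, 173), array([0.5459, 0.0807, 0.186 ])), ((361, 295), array([ 0.5696, -0.2222,  0.0689])), ((340, 262), array([ 0.5824, -0.1093,  0.043 ])), ((371, 229), array([ 0.7175, -0.035 ,  0.002 ])), ((258, 265), array([ 0.4026, -0.0493,  0.0794]))]
blob [222 108  26  31 632] [0.4821 0.2737 0.1369] [0.5473 0.3596 0.1968]
blob [253 138  21  25 391] [0.5145 0.1701 0.1391] [0.563  0.2353 0.1803]
blob [361 149  32  15 229] [0.7763 0.0863 0.09  ] [0.8496 0.1428 0.0996]
blob [272 161  26  27 511] [0.5134 0.0556 0.1116] [0.5934 0.1832 0.2032]
cap [225 110  20  13  68] [0.5215 0.3284 0.1778] [-0.6046 -0.0176  0.7963] [0.4974 0.3056 0.1582] [0.5397 0.3503 0.1941]
cap [224 119  22  18 163] [0.5069 0.3051 0.1623] [-0.6317 -0.0716  0.7719] [0.4863 0.2801 0.1436] [0.5337 0.3393 0.1878]
cap [255 140  17  21 140] [0.5378 0.2028 0.1603] [-0.636  -0.078   0.7677] [0.5197 0.1773 0.1412] [0.5585 0.2303 0.1793]
cap [274 164  19  22 152] [0.5388 0.0857 0.1823] [-0.6249 -0.0633  0.7782] [0.5165 0.0625 0.1613] [0.5596 0.1155 0.1981]
side0 W probes [((232, 178), array([0.4975, 0.2887, 0.1564])), ((261, 187), array([0.5385, 0.1969, 0.1529])), ((285, 197), array([0.5382, 0.0731, 0.1761]))]
blob [144  66  28  26 458] [0.5798 1.1086 0.16  ] [0.7376 1.2299 0.2541]
blob [138  88  39  16 166] [0.5537 1.1353 0.1023] [0.7236 1.1699 0.1446]
blob [ 220  159   93   62 2010] [0.4778 0.0505 0.09  ] [0.6424 0.3586 0.1983]
cap [224 161  18  22 132] [0.5109 0.3046 0.1626] [-0.6306 -0.0222  0.7758] [0.4827 0.2752 0.1412] [0.5403 0.3348 0.1868]
cap [253 180  15  14  81] [0.5357 0.1996 0.1554] [-0.6279 -0.0502  0.7767] [0.5218 0.1737 0.1419] [0.5519 0.231  0.1697]
cap [274 187  16  17  92] [0.5346 0.0871 0.1768] [-0.6327 -0.0616  0.772 ] [0.5139 0.0587 0.163 ] [0.5528 0.1119 0.1924]
```

Run:
```python
from h import *
np.set_printoptions(precision=4,suppress=True)
for n in('scene0','side0'):
    c=dict(np.load(f'/tmp/{n}.npz')); W=cloud(c); hsv=cv2.cvtColor(c['pixels'],cv2.COLOR_BGR2HSV)
    X=W[...,0];Y=W[...,1];Z=W[...,2]
    # shelf front edge
    m=(abs(Z-.238)<.006)&(X>.45)&(X<.9)&(Y>0)&(Y<.5)&(hsv[...,2]<90)
    p=W[m]; print(n,'shelf n',len(p),p.min(0),p.max(0))
    F=[];B=[]
    for y in np.arange(.06,.4,.01):
        q=p[abs(p[:,1]-y)<.006]
        if len(q)>6: F.append((y,q[:,0].min()));B.append((y,q[:,0].max()))
    F=np.array(F); print(F.T); 
    # blower: box top & seat
    m=(abs(Z-.04)<.004)&(X>.42)&(X<.72)&(Y>-.36)&(Y<-.1)
    k,l,st,_=cv2.connectedComponentsWithStats(m.astype(np.uint8)); i=1+st[1:,4].argmax()
    q=W[l==i][:,:2].astype(np.float32); print('box',cv2.minAreaRect(q*1000),len(q))
    m=(abs(Z-.048)<.003)&(X>.45)&(X<.7)&(Y>-.33)&(Y<-.12)&(hsv[...,2]>100)
    q=W[m][:,:2].astype(np.float32); print('seat',cv2.minEnclosingCircle(q*1000),cv2.minAreaRect(q*1000),len(q))
    m=(Z>.056)&(Z<.075)&(X>.5)&(X<.65)&(Y>-.3)&(Y<-.17)
    q=W[m]; print('hub',q.min(0),q.max(0),len(q))
    m=(Z>.025)&(Z<.075)&(X>.5)&(X<.7)&(Y>-.17)&(Y<-.03)
    q=W[m];print('treadle',q.min(0),q.max(0),cv2.minAreaRect(q[:,:2].astype(np.float32)*1000))
    d=m&(hsv[...,2]<60);q=W[d];print('pad',q.mean(0),q.min(0),q.max(0),cv2.minAreaRect(q[:,:2].astype(np.float32)*1000))
    m=(Z>.02)&(Z<.09)&(X>.33)&(X<.47)&(Y>-.12)&(Y<.02);q=W[m];print('jar',q.min(0),q.max(0))
    m=(Z>.012)&(Z<.04)&(X>.63)&(X<.8)&(Y>-.12)&(Y<.05);q=W[m];print('cork',q.min(0),q.max(0))
```

```text
scene0 shelf n 1781 [0.5337 0.0015 0.232 ] [0.7003 0.3935 0.244 ]
[[0.13   0.14   0.15   0.16   0.17   0.18   0.19   0.2    0.21   0.22
  0.23   0.24   0.25   0.26   0.27   0.28   0.29   0.3    0.31   0.32
  0.33   0.34   0.35   0.36   0.37   0.38   0.39  ]
 [0.5701 0.5691 0.5674 0.5648 0.5642 0.5627 0.5619 0.5588 0.5575 0.5573
  0.5554 0.5532 0.552  0.5504 0.5486 0.547  0.5459 0.5454 0.543  0.541
  0.5405 0.5388 0.536  0.5353 0.5337 0.5337 0.5982]]
box ((574.1903076171875, -203.09893798828125), (202.3137664794922, 161.11280822753906), 88.99395751953125) 2650
seat ((576.9751586914062, -215.56837463378906), 97.54769134521484) ((572.8167724609375, -203.28909301757812), (164.66412353515625, 153.56980895996094), 89.67488098144531) 662
hub [ 0.5511 -0.2417  0.056 ] [ 0.5975 -0.1795  0.075 ] 319
treadle [ 0.5009 -0.17    0.0251] [ 0.6991 -0.0305  0.0716] ((599.826416015625, -100.82267761230469), (198.89588928222656, 138.6387939453125), 0.678295373916626)
pad [ 0.573  -0.0819  0.0566] [ 0.5079 -0.1671  0.0263] [ 0.6127 -0.0463  0.0716] ((554.3312377929688, -104.81818389892578), (106.5618591
[... 789 characters left out ...]
0546875) 1685
seat ((570.39892578125, -216.15151977539062), 45.61677169799805) ((570.975830078125, -217.4222412109375), (86.65202331542969, 85.87286376953125), 43.47452163696289) 262
hub [ 0.5461 -0.2413  0.0564] [ 0.5922 -0.1953  0.0746] 204
treadle [ 0.5005 -0.17    0.025 ] [ 0.6972 -0.0312  0.0659] ((598.743896484375, -100.64798736572266), (197.11143493652344, 138.06459045410156), 0.34408432245254517)
pad [ 0.5703 -0.0843  0.052 ] [ 0.5023 -0.17    0.0254] [ 0.6086 -0.0455  0.0659] ((551.1876831054688, -105.73841857910156), (110.16593170166016, 117.97489929199219), 5.771010398864746)
jar [ 0.3769 -0.0583  0.0201] [0.4345 0.0013 0.0782]
cork [ 0.6358 -0.1082  0.012 ] [0.7998 0.05   0.0396]
```

```bash
python3 -m creep '[{"z":0.06},{"z":0.12,"spin":-10},{"z":0.17,"spin":-20},{"z":0.2,"spin":-30},{"z":0.2,"spin":-40},{"z":0.2,"spin":-50},{"y":0.03,"z":0.2,"spin":-60},{"y":0.06,"z":0.2,"spin":-70},{"y":0.09,"z":0.2,"spin":-80},{"y":0.095,"z":0.2,"spin":-81.4},{"y":0.095,"z":0.2,"spin":-81.4}]' 0.087
python3 -m creep '[{"x":0.06,"y":0.01},{"x":0.12,"y":0.02},{"x":0.18,"y":0.03},{"x":0.24,"y":0.035},{"x":0.3,"y":0.045},{"x":0.36,"y":0.055},{"x":0.42,"y":0.065},{"x":0.42,"y":0.065}]'
python3 -c "
from h import *
s=r.read_state();print(s['joint_positions'],s['ee_pos'],s['eef_rot'])"
```

```text
[-0.02257562  0.33282451 -0.06469323  1.46082283  0.02158231  1.34990807
 -0.08847636] [ 6.24696118e-01 -1.51467845e-05  2.46840041e-01] [ 9.99999799e-01  3.73211996e-06 -6.33805814e-04  2.05082567e-05]invalid input at $[0]: expected keys x, y, z, spin
invalid input at $[0]: expected keys x, y, z, spin
```

```bash
python3 -m creep '[{"x":0,"y":0,"z":0.06,"spin":0},{"x":0,"y":0,"z":0.12,"spin":-10},{"x":0,"y":0,"z":0.17,"spin":-20},{"x":0,"y":0,"z":0.2,"spin":-30},{"x":0,"y":0,"z":0.2,"spin":-40},{"x":0,"y":0,"z":0.2,"spin":-50},{"x":0,"y":0.03,"z":0.2,"spin":-60},{"x":0,"y":0.06,"z":0.2,"spin":-70},{"x":0,"y":0.09,"z":0.2,"spin":-80},{"x":0,"y":0.095,"z":0.2,"spin":-81.4},{"x":0,"y":0.095,"z":0.2,"spin":-81.4}]' 0.087
python3 -m creep '[{"x":0.06,"y":0.01,"z":0,"spin":0},{"x":0.12,"y":0.02,"z":0,"spin":0},{"x":0.18,"y":0.03,"z":0,"spin":0},{"x":0.24,"y":0.035,"z":0,"spin":0},{"x":0.3,"y":0.045,"z":0,"spin":0},{"x":0.36,"y":0.055,"z":0,"spin":0},{"x":0.42,"y":0.065,"z":0,"spin":0},{"x":0.42,"y":0.065,"z":0,"spin":0}]'
python3 -c "
from h import *
s=r.read_state();print(s['joint_positions'],s['ee_pos'],s['eef_rot'])"
```

```text
time: 1.48
ee_pos: [0.6251, 0.0946, 0.4473]
eef_rot: [0.759, -0.651, 0.0, 0.0]
ft_force: [-0.3, -0.3, 0.8]
width: 0.087
time: 2.48
ee_pos: [0.8001, 0.1027, 0.4159]
eef_rot: [0.759, -0.651, -0.002, -0.009]
ft_force: [-4.0, 63.2, 8.1]
width: 0.087
[-0.25149516  1.02963085  1.34015008  0.16057529 -1.26819824  2.05821508
 -1.49982031] [0.80012204 0.10269743 0.41590441] [ 0.75881128 -0.65125015 -0.00164182 -0.00871709]
```

```bash
python3 -m creep '[{"x":0,"y":0,"z":0,"spin":0},{"x":0,"y":0,"z":0,"spin":0}]'
python3 - <<'E'
from h import *
s=r.read_state();print(s['joint_positions'],s['joint_vel'],s['ee_pos'],s['eef_rot'],s['ft_force'],s['joint_torque'])
a=snap('scene','scene1')
E
```

```text
time: 2.72
ee_pos: [0.7999, 0.103, 0.417]
eef_rot: [0.758, -0.652, -0.001, -0.009]
ft_force: [-0.0, 0.2, 0.1]
width: 0.087
[-0.25240962  1.0280891   1.33951698  0.16145039 -1.26715745  2.05787736
 -1.5021157 ] [-0.00183196 -0.01447493  0.00231974 -0.00150673  0.00021698  0.00061058
 -0.00906599] [0.79990527 0.1029731  0.41697552] [ 0.75806554 -0.6521103  -0.00122993 -0.00934245] [-0.03884084  0.16120786  0.14513199] [-3.24356658e-01 -9.22681189e+01  5.56482688e+00 -1.10058179e+01
 -5.85062429e-02 -1.63813317e-01  5.25231252e-02]
```

View pics/scene1.png

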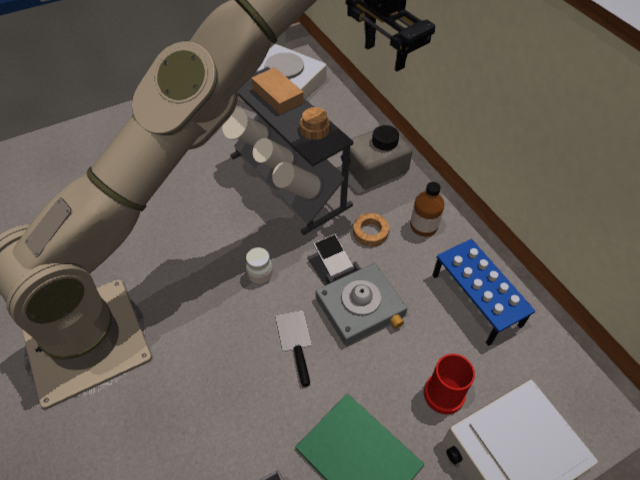

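```bash
python3 -m creep '[{"x":-0.03,"y":0,"z":0.02,"spin":0},{"x":-0.06,"y":0,"z":0.03,"spin":0},{"x":-0.1,"y":0,"z":0.03,"spin":0},{"x":-0.1,"y":0,"z":0.03,"spin":0}]'
python3 - <<'E'
from h import *
from scipy.spatial.transform import Rotation as R
s=r.read_state();print(s['joint_positions'],s['ee_pos'],R.from_quat(s['eef_rot']).as_matrix())
c=dict(np.load('/tmp/scene1.npz'));W=cloud(c)
E
```

```text
time: 3.28
ee_pos: [0.697, 0.1049, 0.4476]
eef_rot: [0.758, -0.652, -0.004, -0.011]
ft_force: [0.5, -0.3, 0.9]
width: 0.0871
[-0.70292342  0.7652396   1.30829456  0.81941553 -0.82399933  1.93448063
 -1.27363784] [0.69696389 0.10490149 0.44755219] [[ 0.14989855 -0.98866093  0.00894353]
 [-0.98850451 -0.14968206  0.02130998]
 [-0.01972966 -0.01203506 -0.99973291]]
```

```bash
cat > st.py <<'E'
from h import *
from scipy.spatial.transform import Rotation as R
np.set_printoptions(precision=3,suppress=True)
s=r.read_state();M=R.from_quat(s['eef_rot']).as_matrix();print(s['joint_positions'],s['ee_pos'],'x',M[:,0],'z',M[:,2],'tilt',np.degrees(np.arccos(-M[2,2])),'t',s['time'],'F',s['ft_force'],s['width'])
open('/tmp/log','a').write(repr([list(s['joint_positions']),list(s['ee_pos']),list(s['eef_rot'])])+'\n')
E
python3 -m creep '[{"x":-0.05,"y":0,"z":0.04,"spin":0},{"x":-0.1,"y":-0.01,"z":0.08,"spin":0},{"x":-0.1,"y":-0.01,"z":0.14,"spin":0},{"x":-0.1,"y":-0.01,"z":0.2,"spin":0},{"x":-0.1,"y":-0.01,"z":0.26,"spin":0},{"x":-0.1,"y":-0.01,"z":0.32,"spin":0},{"x":-0.1,"y":-0.01,"z":0.38,"spin":0},{"x":-0.1,"y":-0.01,"z":0.44,"spin":0}]'; python3 st.py
python3 -m creep '[{"x":0,"y":0,"z":0.06,"spin":0}]'; python3 st.py
python3 -m creep '[{"x":0,"y":0,"z":0.06,"spin":0}]'; python3 st.py
python3 -m creep '[{"x":0,"y":0,"z":0.06,"spin":0},{"x":0,"y":0,"z":0.12,"spin":0},{"x":0,"y":0,"z":0.18,"spin":0},{"x":0,"y":0,"z":0.24,"spin":0}]'; python3 st.py
```

```text
time: 4.28
ee_pos: [0.5684, 0.0898, 0.6319]
eef_rot: [0.757, -0.652, 0.023, -0.042]
ft_force: [0.5, 0.4, -0.5]
width: 0.0871
[-0.515  0.316  0.508  0.703 -0.206  2.058 -1.564] [0.568 0.09  0.632] x [ 0.149 -0.989 -0.02 ] z [ 0.09   0.033 -0.995] tilt 5.527854244997241 t 4.275 F [ 0.547  0.424 -0.542] 0.08709933490359946
time: 4.4
ee_pos: [0.5583, 0.0873, 0.6552]
eef_rot: [0.754, -0.653, 0.039, -0.058]
ft_force: [0.4, 1.0, -0.6]
width: 0.0872
[-0.463  0.28   0.394  0.682 -0.148  2.058 -1.596] [0.558 0.087 0.655] x [ 0.144 -0.989 -0.017] z [ 0.134  0.037 -0.99 ] tilt 7.971444295189159 t 4.4 F [ 0.439  1.022 -0.636] 0.08722563670656658
time: 4.53
ee_pos: [0.5482, 0.0881, 0.679]
eef_rot: [0.754, -0.65, 0.052, -0.077]
ft_force: [-0.3, 0.0, -0.4]
width: 0.0868
[-0.487  0.254  0.415  0.661 -0.15   2.058 -1.598] [0.548 0.088 0.679] x [ 0.149 -0.989 -0.021] z [ 0.179  0.048 -0.983] tilt 10.675895837256292 t 4.525 F [-0.341  0.018 -0.387] 0.08682507918724958
time: 5.03
ee_pos: [0.5222, 0.0864, 0.7148]
eef_rot: [0.752, -0.647, 0.074, -0.103]
ft_force: [-0.5, 0.4, -0.3]
width: 0.087
[-0.583  0.193  0.505  0.657 -0.144  2.058 -1.604] [0.522 0.086 0.715] x [ 0.151 -0.988 -0.022] z [ 0.244  0.059 -0.968] tilt 14.540479177268526 t 5.025 F [-0.493  0.421 -0.31 ] 0.08703416107140159
```

```bash
python3 -m creep '[{"x":0,"y":0,"z":0.06,"spin":0}]' >/dev/null; python3 -m creep '[{"x":0,"y":0,"z":0.06,"spin":0}]' >/dev/null;python3 -m creep '[{"x":0,"y":0,"z":0.06,"spin":0}]' >/dev/null; python3 st.py; python3 -m creep '[{"x":0.02,"y":0,"z":0.06,"spin":0}]' >/dev/null; python3 -m creep '[{"x":0.02,"y":0,"z":0.06,"spin":0}]' >/dev/null; python3 -m creep '[{"x":0.02,"y":0,"z":0.06,"spin":0}]' >/dev/null; python3 st.py
```

```text
[-0.652  0.161  0.594  0.545 -0.161  2.058 -1.61 ] [0.501 0.084 0.782] x [ 0.152 -0.988 -0.027] z [ 0.38   0.084 -0.921] tilt 22.90484674919503 t 5.4 F [ 0.155  0.48  -0.241] 0.0864366605060747
[-0.442  0.27   0.534  0.293 -0.295  2.058 -1.599] [0.531 0.081 0.833] x [ 0.155 -0.988 -0.03 ] z [ 0.504  0.105 -0.857] tilt 30.99603144044569 t 5.775 F [-0.566 -0.118  0.165] 0.08703805063381931
```

Run:
```python
from h import *
np.set_printoptions(precision=4,suppress=True)
c=dict(np.load('/tmp/scene1.npz')); W=cloud(c); hsv=cv2.cvtColor(c['pixels'],cv2.COLOR_BGR2HSV)
ay=np.radians(8.6);a=np.array([-.6428*np.cos(ay),-.6428*np.sin(ay),.766]); X=W[...,0];Y=W[...,1];Z=W[...,2]
yp=np.array([-np.sin(ay),np.cos(ay),0]); e=np.cross(yp,a)
du=np.roll(W,-1,1)-np.roll(W,1,1); dv=np.roll(W,-1,0)-np.roll(W,1,0)
N=np.cross(dv,du); N/=np.linalg.norm(N,axis=-1,keepdims=True)
m=(hsv[...,1]<70)&(hsv[...,2]>90)&(Z>.06)&(Z<.26)&(X>.45)&(X<.68)&(Y>.02)&(Y<.4)
for nm,y0 in(('mid',.2),('right',.087),('left',.31)):
    q=m&(abs(W@yp-np.dot(yp,[.54,y0,0]))<.045)
    cap=q&(N@a>.93); P=W[cap]
    if len(P)<30: print(nm,len(P)); continue
    s=np.median(P@a); P=P[abs(P@a-s)<.004]; uv=np.c_[P@yp,P@e].astype(np.float32)
    (u,v),rad=cv2.minEnclosingCircle(uv); C=a*s+yp*u+e*v
    print(nm,len(P),'cap centre',C,'r',rad,'mean',P.mean(0))
    B=W[q&(abs(N@a)<.4)]; ss=B@a-s; print('  side s range',ss.min(),ss.max(),'yp',(B@yp).min(),(B@yp).max(),len(B))
# treadle & pad
m=(Z>.036)&(Z<.08)&(Y>-.145)&(Y<-.03)&(X>.5)&(X<.64)
for k,mm in(('plate',m),('pad',m&(hsv[...,2]<70))):
    q=W[mm]; print(k,q.mean(0),q.min(0),q.max(0),cv2.minAreaRect((q[:,:2]*1000).astype(np.float32)))
m=(abs(Z-.040)<.003)&(X>.45)&(X<.7)&(Y>-.33)&(Y<-.12)&(hsv[...,2]<170); k,l,st,_=cv2.connectedComponentsWithStats(m.astype(np.uint8)); q=W[l==1+st[1:,4].argmax()];print('box',cv2.minAreaRect((q[:,:2]*1000).astype(np.float32)))
m=(abs(Z-.048)<.003)&(X>.5)&(X<.64)&(Y>-.28)&(Y<-.16);q=W[m];print('seat',cv2.minEnclosingCircle((q[:,:2]*1000).astype(np.float32)))
m=(Z>.056)&(Z<.069)&(X>.53)&(X<.62)&(Y>-.26)&(Y<-.17);q=W[m];print('hub',cv2.minEnclosingCircle((q[:,:2]*1000).astype(np.float32)),q.min(0),q.max(0))
m=(Z>.012)&(Z<.04)&(X>.63)&(X<.8)&(Y>-.13)&(Y<.05)&(hsv[...,1]>100);q=W[m];print('cork',q.min(0),q.max(0))
m=(Z>.02)&(Z<.3)&(X>.33)&(X<.47)&(Y>-.12)&(Y<.03);q=W[m];print('jar',q.min(0),q.max(0))
```

```text
mid 85 cap centre [0.5382 0.2032 0.1606] r 0.03042765147984028 mean [0.5374 0.2032 0.1597]
  side s range -0.09110819443792598 0.003995285438603807 yp 0.08569915501962719 0.1452456936729037 321
right 111 cap centre [0.5377 0.0866 0.1813] r 0.030707139521837234 mean [0.5378 0.0868 0.1817]
  side s range -0.13652032484238794 0.004157863267783585 yp -0.02795210137958915 0.032956502562477216 460
left 116 cap centre [0.513  0.3146 0.1687] r 0.03831375390291214 mean [0.5132 0.3129 0.1684]
  side s range -0.10389092250098808 0.0043502471014845445 yp 0.1940537104376545 0.2642689996197415 319
plate [ 0.574  -0.094   0.0519] [ 0.5251 -0.145   0.0362] [ 0.6159 -0.0406  0.0705] ((570.5512084960938, -92.79544067382812), (104.32609558105469, 90.76079559326172), 89.97662353515625)
pad [ 0.5735 -0.0839  0.0562] [ 0.5251 -0.145   0.0362] [ 0.6138 -0.045   0.0705] ((569.505615234375, -95.0019302368164), (99.91226959228516, 88.6713638305664), 89.97662353515625)
box ((574.5101928710938, -214.91603088378906), (147.41639709472656, 160.68540954589844), 89.97450256347656)
seat ((572.1155395507812, -217.2860870361328), 86.46143341064453)
hub ((568.4111938476562, -217.01499938964844), 29.93647575378418) [ 0.5391 -0.2391  0.0561] [ 0.5983 -0.1921  0.069 ]
cork [ 0.6638 -0.088   0.0122] [0.7545 0.0025 0.0339]
jar [ 0.3809 -0.0553  0.0201] [0.4403 0.0024 0.0826]
```

```bash
python3 -m creep '[{"x":0.02,"y":-0.01,"z":0.06,"spin":0}]' >/dev/null; python3 -m creep '[{"x":0.02,"y":-0.01,"z":0.06,"spin":0}]' >/dev/null; python3 st.py;python3 -m creep '[{"x":0.02,"y":-0.01,"z":0.06,"spin":0}]' >/dev/null; python3 st.py
```

```text
[-0.324  0.33   0.732  0.16  -0.585  2.058 -1.565] [0.541 0.06  0.861] x [ 0.156 -0.987 -0.031] z [ 0.573  0.116 -0.811] tilt 35.76244696031992 t 6.025 F [-13.281  22.377  11.18 ] 0.08703688282135173
[-0.329  0.345  0.98   0.161 -0.815  2.058 -1.541] [0.542 0.053 0.864] x [ 0.152 -0.988 -0.035] z [ 0.58   0.118 -0.806] tilt 36.31563937302534 t 6.15 F [ 0.007 -0.043 -0.268] 0.0872704819715676
```

```bash
python3 -m creep '[{"x":-0.02,"y":0.01,"z":-0.05,"spin":0},{"x":-0.04,"y":0.03,"z":-0.1,"spin":0},{"x":-0.06,"y":0.05,"z":-0.15,"spin":0},{"x":-0.08,"y":0.07,"z":-0.2,"spin":0},{"x":-0.1,"y":0.09,"z":-0.25,"spin":0},{"x":-0.12,"y":0.11,"z":-0.3,"spin":0},{"x":-0.12,"y":0.125,"z":-0.35,"spin":0},{"x":-0.12,"y":0.125,"z":-0.4,"spin":0},{"x":-0.12,"y":0.125,"z":-0.45,"spin":0},{"x":-0.12,"y":0.125,"z":-0.5,"spin":0},{"x":-0.12,"y":0.125,"z":-0.53,"spin":0},{"x":-0.12,"y":0.125,"z":-0.53,"spin":0}]' 0.087; python3 st.py
```

```text
time: 7.65
ee_pos: [0.4311, 0.1595, 0.4765]
eef_rot: [0.719, -0.62, 0.19, -0.249]
ft_force: [-0.8, 1.0, 1.1]
width: 0.0871
[-0.559 -0.5   -0.041  1.892  0.23   1.161 -2.053] [0.431 0.16  0.477] x [ 0.158 -0.987 -0.036] z [ 0.582  0.122 -0.804] tilt 36.48134356019071 t 7.65 F [-0.786  0.961  1.079] 0.08710728921463216
```

```bash
python3 -m creep '[{"x":0.03,"y":0.01,"z":-0.03,"spin":0},{"x":0.05,"y":0.025,"z":-0.08,"spin":0},{"x":0.05,"y":0.03,"z":-0.13,"spin":0},{"x":0.05,"y":0.03,"z":-0.18,"spin":0},{"x":0.05,"y":0.03,"z":-0.22,"spin":0},{"x":0.05,"y":0.03,"z":-0.22,"spin":0}]' 0.087; python3 st.py
```

```text
time: 8.4
ee_pos: [0.4806, 0.1887, 0.2555]
eef_rot: [0.72, -0.621, 0.19, -0.247]
ft_force: [1.0, 0.4, -0.2]
width: 0.0865
[-0.527 -0.304 -0.073  2.223  0.349  0.658 -2.242] [0.481 0.189 0.256] x [ 0.157 -0.987 -0.033] z [ 0.579  0.119 -0.806] tilt 36.25586577181468 t 8.4 F [ 0.977  0.437 -0.197] 0.08648708707097232
```

Run:
```python
from h import *
np.set_printoptions(precision=4,suppress=True)
c=snap('wrist','wrist1'); W=cloud(c); hsv=cv2.cvtColor(c['pixels'],cv2.COLOR_BGR2HSV)
ay=np.radians(8.6);a=np.array([-.6428*np.cos(ay),-.6428*np.sin(ay),.766])
yp=np.array([-np.sin(ay),np.cos(ay),0]); e=np.cross(yp,a)
d=(W-[.5375,.202,.159]); m=(np.linalg.norm(d,axis=-1)<.05)&(abs(d@a)<.006)&(hsv[...,1]<80)
P=W[m]; print(len(P))
if len(P)>50:
    q=P.mean(0);n=np.linalg.svd(P-q,full_matrices=False)[2][2];print(q,n*np.sign(n[2]))
    (u,v),rad=cv2.minEnclosingCircle(np.c_[P@yp,P@e].astype(np.float32)); print(a*np.median(P@a)+yp*u+e*v,rad)
```

```text
6968
[0.536  0.2016 0.1582] [-0.6277 -0.098   0.7723]
[0.5347 0.2017 0.1573] 0.031273216009140015
```

View pics/wrist1.png

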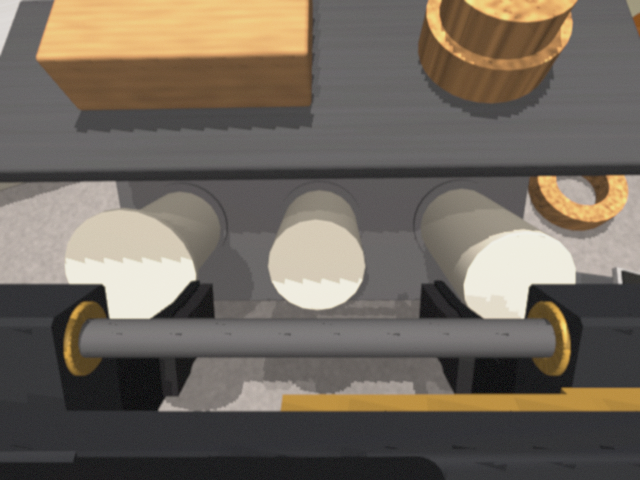

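```bash
python3 -m creep '[{"x":0,"y":0,"z":-0.02,"spin":0},{"x":0.012,"y":0.003,"z":-0.037,"spin":0},{"x":0.024,"y":0.006,"z":-0.053,"spin":0},{"x":0.036,"y":0.008,"z":-0.07,"spin":0},{"x":0.036,"y":0.008,"z":-0.07,"spin":0}]'; python3 -m creep '[{"x":0.008,"y":0.002,"z":-0.011,"spin":0},{"x":0.016,"y":0.004,"z":-0.022,"spin":0},{"x":0.023,"y":0.006,"z":-0.032,"spin":0},{"x":0.023,"y":0.006,"z":-0.032,"spin":0}]';python3 st.py
python3 - <<'E'
from h import *
snap('wrist','wrist2'); snap('scene','scene2')
E
```

```text
time: 9.07
ee_pos: [0.5184, 0.1978, 0.1887]
eef_rot: [0.719, -0.62, 0.191, -0.249]
ft_force: [0.1, 0.2, -0.0]
width: 0.0869
time: 9.57
ee_pos: [0.54, 0.2032, 0.1537]
eef_rot: [0.72, -0.62, 0.19, -0.247]
ft_force: [-0.3, -0.1, -0.7]
width: 0.0869
[-0.464 -0.02  -0.091  2.224  0.561  0.389 -2.442] [0.54  0.203 0.154] x [ 0.158 -0.987 -0.033] z [ 0.58   0.12  -0.806] tilt 36.30741848549017 t 9.575 F [-0.308 -0.108 -0.662] 0.08693668219981905
```

View pics/wrist2.png

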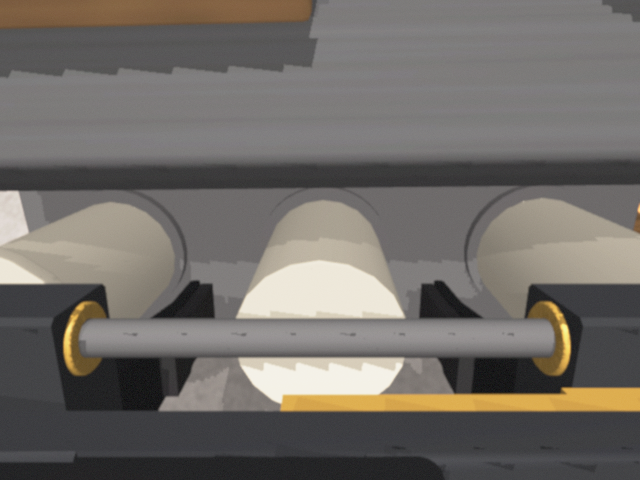

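```bash
python3 -m creep '[{"x":0,"y":0,"z":0,"spin":0},{"x":0,"y":0,"z":0,"spin":0},{"x":0,"y":0,"z":0,"spin":0},{"x":0,"y":0,"z":0,"spin":0},{"x":0,"y":0,"z":0,"spin":0},{"x":0,"y":0,"z":0,"spin":0}]' 0.05 20; python3 -m creep '[{"x":-0.006,"y":-0.001,"z":0.008,"spin":0},{"x":-0.013,"y":-0.002,"z":0.015,"spin":0},{"x":-0.019,"y":-0.003,"z":0.023,"spin":0},{"x":-0.025,"y":-0.004,"z":0.031,"spin":0},{"x":-0.032,"y":-0.005,"z":0.038,"spin":0},{"x":-0.038,"y":-0.006,"z":0.046,"spin":0},{"x":-0.045,"y":-0.007,"z":0.054,"spin":0},{"x":-0.051,"y":-0.008,"z":0.061,"spin":0},{"x":-0.057,"y":-0.009,"z":0.069,"spin":0},{"x":-0.063,"y":-0.0095,"z":0.076,"spin":0},{"x":-0.063,"y":-0.0095,"z":0.076,"spin":0}]'; python3 st.py
python3 - <<'E'
from h import *
snap('scene','scene3')
E
```

```text
time: 10.42
ee_pos: [0.5402, 0.2028, 0.1551]
eef_rot: [0.719, -0.621, 0.19, -0.248]
ft_force: [-3.7, -4.3, 5.3]
width: 0.0626
time: 11.8
ee_pos: [0.477, 0.1942, 0.2317]
eef_rot: [0.719, -0.62, 0.19, -0.249]
ft_force: [0.1, -1.4, -1.0]
width: 0.0629
[-0.514 -0.281 -0.104  2.261  0.384  0.602 -2.301] [0.477 0.194 0.232] x [ 0.159 -0.987 -0.034] z [ 0.582  0.122 -0.804] tilt 36.48481407640644 t 11.8 F [ 0.051 -1.436 -0.973] 0.0628862027467318
```

View pics/scene3.png

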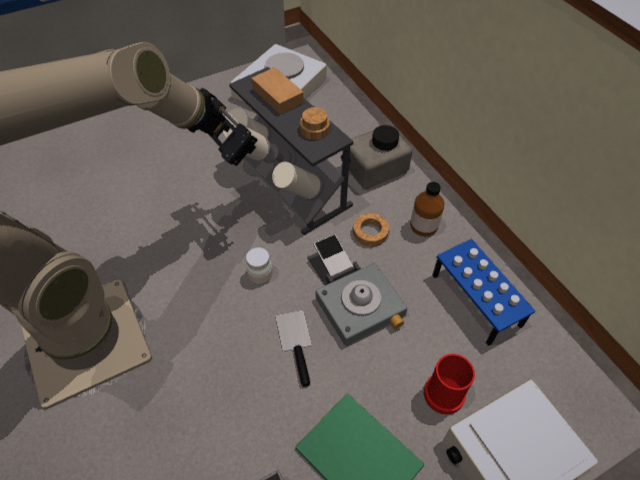

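```bash
python3 -m creep '[{"x":-0.03,"y":-0.01,"z":0.03,"spin":0},{"x":-0.05,"y":-0.02,"z":0.03,"spin":0}]' >/dev/null; python3 st.py; python3 -m creep '[{"x":-0.04,"y":0,"z":-0.02,"spin":0}]'>/dev/null; python3 st.py;python3 -m creep '[{"x":-0.04,"y":0,"z":-0.02,"spin":0}]'>/dev/null; python3 st.py;python3 -m creep '[{"x":-0.04,"y":0,"z":-0.03,"spin":0}]'>/dev/null; python3 st.py
```

```text
[-0.538 -0.461 -0.11   2.311  0.319  0.728 -2.252] [0.427 0.174 0.263] x [ 0.159 -0.987 -0.035] z [ 0.583  0.122 -0.804] tilt 36.53341979673786 t 12.1 F [-0.57  -1.387 -0.246] 0.06252320533999199
[-0.5   -0.5   -0.21   2.379  0.299  0.714 -2.312] [0.396 0.18  0.238] x [ 0.155 -0.987 -0.032] z [ 0.579  0.117 -0.807] tilt 36.19654230645835 t 12.225 F [-19.791 -12.106  20.271] 0.06284843110696835
[-0.54  -0.498 -0.269  2.417  0.336  0.726 -2.438] [0.371 0.193 0.216] x [ 0.147 -0.989 -0.021] z [ 0.567  0.102 -0.817] tilt 35.204695067802255 t 12.35 F [-35.773 -36.466 -36.952] 0.06276783112498686
[-0.355 -0.499 -0.496  2.414  0.209  0.705 -2.406] [0.351 0.214 0.204] x [ 0.152 -0.988 -0.014] z [ 0.556  0.097 -0.825] tilt 34.389985302296466 t 12.475 F [-0.909 -0.364 -0.225] 0.06211101831356426
```

```bash
python3 -m creep '[{"x":-0.03,"y":-0.02,"z":0,"spin":0}]'>/dev/null; python3 st.py;python3 -m creep '[{"x":-0.03,"y":-0.02,"z":0,"spin":0}]'>/dev/null; python3 st.py;python3 -m creep '[{"x":-0.04,"y":-0.01,"z":0,"spin":0}]'>/dev/null; python3 st.py;python3 -m creep '[{"x":-0.06,"y":0,"z":0,"spin":0}]'>/dev/null; python3 st.py
```

```text
[-0.508 -0.499 -0.394  2.416  0.312  0.786 -2.519] [0.344 0.204 0.206] x [ 0.123 -0.992  0.008] z [ 0.551  0.062 -0.832] tilt 33.65519289087967 t 12.6 F [ 0.381 -0.83   0.473] 0.0625876741036919
[-0.668 -0.499 -0.304  2.416  0.374  0.855 -2.604] [0.331 0.208 0.207] x [ 0.124 -0.992  0.015] z [ 0.537  0.054 -0.842] tilt 32.6465756902537 t 12.725 F [ 0.481 -0.221 -0.283] 0.06256102132252604
[-0.603 -0.498 -0.416  2.415  0.308  0.863 -2.602] [0.31  0.219 0.199] x [ 0.132 -0.991  0.024] z [ 0.52   0.049 -0.853] tilt 31.512682262949955 t 12.85 F [-0.23   0.07  -0.266] 0.06257367612381652
[-0.498 -0.499 -0.583  2.415  0.213  0.864 -2.603] [0.282 0.234 0.183] x [ 0.137 -0.99   0.034] z [ 0.496  0.039 -0.867] tilt 29.847610052693245 t 12.975 F [-0.11   0.59  -0.487] 0.062603414842142
```

```bash
cat > kin.py <<'E'
import numpy as np
from scipy.spatial.transform import Rotation as R
from scipy.optimize import least_squares
L=[eval(l,{'array':np.array,'np':np}) for l in open('/tmp/log')]
def fk(q,P):
    z=np.array([0,0,1.]); M=R.identity(); p=P[0]*z
    M=M*R.from_euler('z',q[0])*R.from_euler('y',q[1])*R.from_euler('z',q[2]); p=p+M.apply([P[4],0,P[1]])
    M=M*R.from_euler('y',q[3])*R.from_euler('z',q[4]); p=p+M.apply([P[5],0,P[2]])
    M=M*R.from_euler('y',q[5])*R.from_euler('z',q[6]); p=p+M.apply([P[6],0,P[3]])
    return p,M
def res(P): return np.concatenate([fk(q,P)[0]-e for q,e,_ in L])
f=least_squares(res,[.3,.4,.4,.2,0,0,0]); P=f.x
if __name__=='__main__':
    print(P,abs(f.fun).max(),len(L)); q,e,o=L[-1]; print((fk(q,P)[1].inv()*R.from_quat(o)).as_rotvec())
E
python3 kin.py
```

```text
[ 0.49084509  0.4269747   0.43624024  0.44058022 -0.11071603  0.11287727
 -0.26618318] 0.09765568520955725 20
[ 4.73427792e-16 -7.82014237e-02 -2.72422997e-01]
```

```bash
cat > kin.py <<'E'
import numpy as np, itertools
from scipy.spatial.transform import Rotation as R
from scipy.optimize import least_squares
L=[eval(l,{'array':np.array,'np':np}) for l in open('/tmp/log')]
def fk(q,P,S):
    q=np.array(q)*S; M=R.from_euler('zyz',0*q[:3])
    M=R.from_euler('ZYZ',q[:3]); p=np.array([0,0,P[0]])+M.apply([P[4],0,P[1]])
    M=M*R.from_euler('YZ',q[3:5]); p=p+M.apply([P[5],0,P[2]])
    M=M*R.from_euler('YZ',q[5:7]); p=p+M.apply([P[6],0,P[3]])
    return p,M
def fit(S):
    rel=[fk(q,np.zeros(7),S)[1].inv()*R.from_quat(o) for q,e,o in L]
    m=R.concatenate(rel).mean(); sp=max((m.inv()*x).magnitude() for x in rel)
    f=least_squares(lambda P:np.concatenate([fk(q,P,S)[0]-e for q,e,_ in L]),[.3,.4,.4,.2,0,0,0],x_scale=.1)
    return f.x,abs(f.fun).max(),sp,m
if __name__=='__main__':
    out=[]
    for s in itertools.product([1,-1],repeat=6):
        S=np.array([1,*s]); a=fit(S); out.append((a[2],a[1],S,a[0],a[3].as_rotvec()))
    for o in sorted(out,key=lambda o:o[0])[:4]: print(*o)
E
python3 kin.py
```

```text
0.11901029680735244 0.09765568501355737 [1 1 1 1 1 1 1] [ 0.49084509  0.4269747   0.43624024  0.44058023 -0.11071603  0.11287727
 -0.26618318] [ 1.43215828e-16 -1.73240108e-01 -2.38706472e-01]
0.39493810870599483 0.18565099693592152 [ 1  1 -1  1 -1  1 -1] [-0.00791946  0.62309891  0.38911842  0.22780062 -0.13397028 -0.0587892
  0.3596027 ] [ 0.57600638 -0.02066783  2.20612914]
0.7242833341071969 0.18599215376022316 [ 1 -1 -1 -1 -1 -1 -1] [ 0.43761628 -0.31843253  0.30139164 -0.37144659  0.31525391  0.00743596
  0.45834008] [0.03951486 1.03647061 1.84961529]
0.8230142155236585 0.2456037422483769 [ 1 -1  1 -1  1 -1  1] [-0.06114828 -0.12230832  0.25426982 -0.5842262   0.33850816  0.17910244
 -0.1674458 ] [ 1.00742254e+00  4.65405076e-16 -3.15822292e-01]
```

```bash
cat > kin.py <<'E'
import numpy as np
from scipy.spatial.transform import Rotation as R
from scipy.optimize import least_squares
L=[eval(l,{'array':np.array,'np':np}) for l in open('/tmp/log')]
def fk(q,P):
    q=np.array(q)+P[21:28]; T=P[:21].reshape(7,3)
    M=R.from_euler('ZYZ',q[:3]); p=T[0]*[0,0,1]+R.from_euler('Z',q[0]).apply(T[4]*[1,1,0])+M.apply(T[1])
    M=M*R.from_euler('YZ',q[3:5]); p=p+M.apply(T[2])
    M=M*R.from_euler('YZ',q[5:7]); p=p+M.apply(T[3])
    return p,M*R.from_rotvec(P[28:31])
def rs(P):
    o=[]
    for q,e,w in L:
        p,M=fk(q,P); o+=[p-e,.3*(M.inv()*R.from_quat(w)).as_rotvec()]
    return np.concatenate(o+[1e-4*P])
P0=np.zeros(31); P0[[2,5,8,11]]=.3,.4,.4,.2
f=least_squares(rs,P0); P=f.x
np.set_printoptions(precision=4,suppress=True)
if __name__=='__main__':
    e=f.fun[:6*len(L)].reshape(-1,2,3); print(P[:12].reshape(-1,3),P[12:15],P[21:],abs(e[:,0]).max(),abs(e[:,1]).max()/.3)
E
python3 kin.py
```

```text
[[ 0.      0.      0.3146]
 [-0.1173  0.1587  0.4423]
 [-0.0564 -0.3931  0.3659]
 [-0.3355 -0.1393  0.4148]] [0.1236 0.1099 0.    ] [ 0.1354  0.0524  0.003  -0.1512  0.0547  0.1655 -0.038   0.0295 -0.0211
 -0.0943] 0.033327871670279174 0.07374529876324253
```

```bash
python3 -m creep '[{"x":0.02,"y":-0.005,"z":0.015,"spin":0},{"x":0.05,"y":-0.012,"z":0.03,"spin":0},{"x":0.08,"y":-0.02,"z":0.05,"spin":0},{"x":0.11,"y":-0.028,"z":0.065,"spin":0},{"x":0.14,"y":-0.036,"z":0.085,"spin":0},{"x":0.16,"y":-0.042,"z":0.095,"spin":0},{"x":0.168,"y":-0.044,"z":0.097,"spin":0},{"x":0.168,"y":-0.044,"z":0.097,"spin":0}]'>/dev/null; python3 st.py
cat > bk.py <<'E'
from h import *
from scipy.spatial.transform import Rotation as R
np.set_printoptions(precision=4,suppress=True)
import sys
s=r.read_state();M=R.from_quat(s['eef_rot']).as_matrix();G=s['ee_pos']+.006*M[:,2]
for n in('side','scene'):
    c=snap(n,sys.argv[1]+n); W=cloud(c); hsv=cv2.cvtColor(c['pixels'],cv2.COLOR_BGR2HSV)
    m=(np.linalg.norm(W-G,axis=-1)<.10)&(hsv[...,1]<70)&(hsv[...,2]>90)&(W[...,2]>.01)
    k,l,st,_=cv2.connectedComponentsWithStats(m.astype(np.uint8))
    for i in range(1,k):
        if st[i,4]>60:
            P=W[l==i]; q=P.mean(0); S,V=np.linalg.svd(P-q,full_matrices=False)[1:]
            print(n,st[i],q,'rel G',q-G,'long',V[0]*np.sign(V[0][2]),'norm',V[2],P.min(0),P.max(0))
    u=c['K']@(c['R']@G+c['t']);u=u[:2]/u[2]; x,y=int(u[0]),int(u[1])
    cv2.imwrite(f'pics/{sys.argv[1]}{n}c.png',cv2.resize(c['pixels'][max(0,y-60):y+60,max(0,x-70):x+70],None,fx=4,fy=4))
    print('G',G,u)
E
python3 bk.py b1
python3 -c "
import cv2,numpy as np
cv2.imwrite('pics/b1.png',np.hstack([cv2.resize(cv2.imread(f'pics/b1{n}c.png'),(400,340)) for n in('side','scene')]))"
```

```text
[-0.406 -0.306 -0.228  2.127  0.262  0.882 -2.187] [0.45  0.189 0.28 ] x [ 0.135 -0.99   0.035] z [ 0.496  0.037 -0.867] tilt 29.845720754519792 t 13.975 F [ 0.803  0.618 -1.592] 0.06274870326476949
side [219 152  38  33 545] [0.4657 0.1698 0.2383] rel G [ 0.0123 -0.0197 -0.0361] long [-0.7694  0.0723  0.6346] norm [-0.1942 -0.973  -0.1245] [0.3963 0.105  0.1897] [0.519  0.2086 0.3216]
G [0.4534 0.1894 0.2745] [231.7178 156.525 ]
scene [239 125  19  26 305] [0.4959 0.1708 0.243 ] rel G [ 0.0425 -0.0186 -0.0315] long [-0.4431  0.0101  0.8964] norm [ 0.5765 -0.7626  0.2936] [0.4703 0.1545 0.2114] [0.5217 0.1958 0.2816]
G [0.4534 0.1894 0.2745] [226.0562 128.4488]
```

View pics/b1.png

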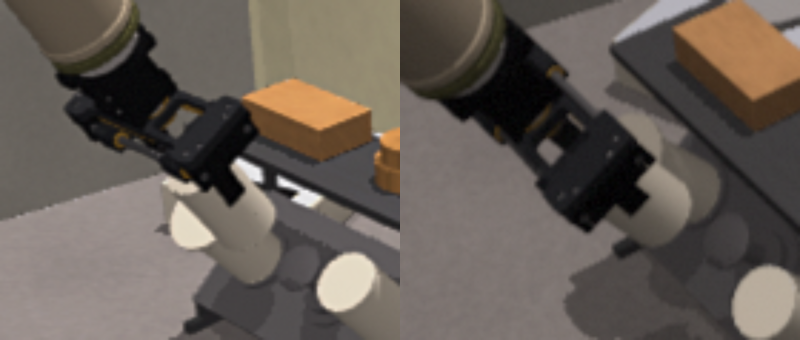

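```bash
python3 -m creep '[{"x":0.01,"y":0.001,"z":0,"spin":0},{"x":0.02,"y":0.003,"z":0,"spin":0},{"x":0.03,"y":0.004,"z":0,"spin":0},{"x":0.038,"y":0.005,"z":0,"spin":0},{"x":0.044,"y":0.006,"z":0.002,"spin":0},{"x":0.05,"y":0.007,"z":0.005,"spin":0}]' - 7; python3 -m creep '[{"x":0.005,"y":0.001,"z":0.003,"spin":0},{"x":0.01,"y":0.002,"z":0.006,"spin":0},{"x":0.014,"y":0.002,"z":0.009,"spin":0},{"x":0.018,"y":0.003,"z":0.012,"spin":0},{"x":0.018,"y":0.003,"z":0.012,"spin":0}]'; python3 st.py; python3 bk.py b2
python3 -c "
import cv2,numpy as np
cv2.imwrite('pics/b2.png',np.hstack([cv2.resize(cv2.imread(f'pics/b2{n}c.png'),(400,340)) for n in('side','scene')]))"
```

```text
time: 14.82
ee_pos: [0.501, 0.1962, 0.2854]
eef_rot: [0.731, -0.632, 0.182, -0.183]
ft_force: [-0.1, -1.0, -0.4]
width: 0.0626
time: 15.45
ee_pos: [0.519, 0.1992, 0.2977]
eef_rot: [0.731, -0.632, 0.182, -0.183]
ft_force: [-0.5, -0.5, -1.1]
width: 0.0626
[-0.387 -0.16  -0.187  1.977  0.28   0.875 -2.136] [0.519 0.199 0.298] x [ 0.135 -0.99   0.035] z [ 0.498  0.038 -0.867] tilt 29.928975730013615 t 15.45 F [-0.493 -0.49  -1.138] 0.06262405019978691
side [241 144  27  31 576] [0.513  0.1796 0.2501] rel G [-0.009  -0.0199 -0.0423] long [-0.3861  0.1592  0.9086] norm [0.478  0.8769 0.0495] [0.4896 0.1597 0.208 ] [0.5733 0.2171 0.2998]
G [0.522  0.1995 0.2925] [251.7456 142.2248]
scene [251 120  20  24 314] [0.5282 0.1725 0.2427] rel G [ 0.0063 -0.027  -0.0498] long [-0.1889 -0.003   0.982 ] norm [ 0.0603 -0.9981  0.0085] [0.5061 0.1652 0.2122] [0.5563 0.1849 0.2787]
G [0.522  0.1995 0.2925] [251.5919 109.7707]
```

View pics/b2.png

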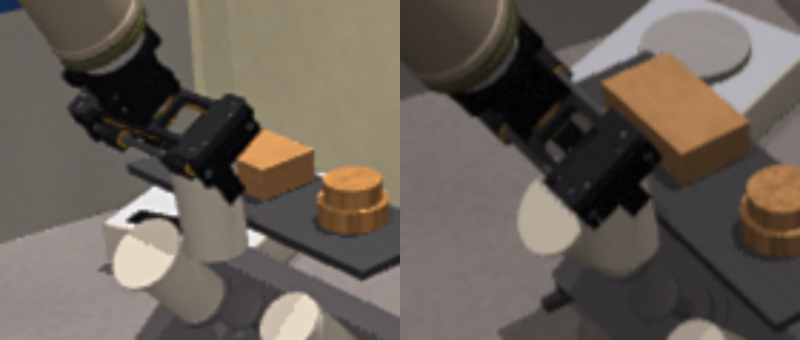

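```bash
python3 -m creep '[{"x":0.002,"y":0,"z":0,"spin":0},{"x":0.004,"y":0.0005,"z":0,"spin":0},{"x":0.004,"y":0.0005,"z":0,"spin":0}]'; python3 -m creep '[{"x":-0.02,"y":-0.003,"z":0,"spin":0},{"x":-0.05,"y":-0.01,"z":0.02,"spin":0},{"x":-0.05,"y":-0.01,"z":0.02,"spin":0},{"x":-0.05,"y":-0.01,"z":0.02,"spin":0}]' - 15
cat > cyl.py <<'E'
from h import *
from scipy.optimize import least_squares
from scipy.spatial.transform import Rotation as R
np.set_printoptions(precision=4,suppress=True)
s=r.read_state();M=R.from_quat(s['eef_rot']).as_matrix();G=s['ee_pos']+.006*M[:,2]
for n in('side','scene'):
    c=snap(n,'cy'+n); W=cloud(c); hsv=cv2.cvtColor(c['pixels'],cv2.COLOR_BGR2HSV)
    D=W-G; m=(D[...,2]<-.015)&(D[...,2]>-.085)&(np.linalg.norm(D[...,:2],axis=-1)<.05)&(hsv[...,1]<80)&(hsv[...,2]>50)
    m=cv2.erode(m.astype(np.uint8),np.ones((3,3)))>0; P=D[m]
    def f(x):
        v=np.array([x[2],x[3],1]);v/=np.linalg.norm(v);d=P-[x[0],x[1],0]; return np.linalg.norm(d-np.outer(d@v,v),axis=1)-.031
    o=least_squares(f,[0,0,0,0],loss='soft_l1',f_scale=.002); print(n,len(P),'offset at G',o.x[:2],'tilt deg xy',np.degrees(np.arctan(o.x[2:])),'rms',np.sqrt(np.mean(o.fun**2)),'z',P[:,2].min())
E
python3 cyl.py
```

```text
time: 15.92
ee_pos: [0.5227, 0.1997, 0.2974]
eef_rot: [0.731, -0.632, 0.182, -0.183]
ft_force: [-1.0, 0.5, -1.2]
width: 0.0626
time: 16.42
ee_pos: [0.473, 0.1897, 0.3174]
eef_rot: [0.731, -0.632, 0.182, -0.183]
ft_force: [0.2, 0.3, -0.9]
width: 0.0626
side 404 offset at G [0.0012 0.0011] tilt deg xy [-1.7713  0.9829] rms 0.0026069652575661504 z -0.07946944843069523
scene 357 offset at G [0.0031 0.0016] tilt deg xy [-1.9562  1.2629] rms 0.0017927902548931127 z -0.075800484602425
```

```bash
cat > seat.py <<'E'
from h import *
np.set_printoptions(precision=4,suppress=True)
from scipy.optimize import least_squares
import sys
for n in sys.argv[1:]:
    c=dict(np.load(f'/tmp/{n}.npz')); W=cloud(c); hsv=cv2.cvtColor(c['pixels'],cv2.COLOR_BGR2HSV)
    near=np.linalg.norm(W[...,:2]-[.571,-.217],axis=-1)
    m=(near<.062)&(W[...,2]>.0443)
    k,l,st,_=cv2.connectedComponentsWithStats(m.astype(np.uint8)); mm=(l==1+st[1:,4].argmax()).astype(np.uint8)
    # disc boundary -> rays onto z=.048
    cn=max(cv2.findContours(mm,0,cv2.CHAIN_APPROX_NONE)[0],key=len)[:,0].astype(float)
    d=(np.c_[cn,np.ones(len(cn))]@np.linalg.inv(c['K']).T)@c['R']; o=-c['R'].T@c['t']
    Q=o+d*((.048-o[2])/d[:,2])[:,None]
    f=least_squares(lambda x:np.hypot(Q[:,0]-x[0],Q[:,1]-x[1])-x[2],[.571,-.217,.044],loss='soft_l1',f_scale=.001)
    H=W[(near<.035)&(W[...,2]>.053)&(W[...,2]<.0625)]
    h=least_squares(lambda x:np.hypot(H[:,0]-x[0],H[:,1]-x[1])-.024,[.571,-.217],loss='soft_l1',f_scale=.001)
    print(n,'disc',f.x,'hub',h.x,len(H),'z seat',np.median(W[m&(near>.03)&(near<.04)][:,2]))
    # box side edges: top plane corners
    b=(abs(W[...,2]-.04)<.0025)&(W[...,0]>.47)&(W[...,0]<.67)&(W[...,1]>-.31)&(W[...,1]<-.14); p=W[b]
    E=[(y,p[abs(p[:,1]-y)<.004][:,0].min()) for y in np.arange(-.27,-.15,.01)];print(' box front edge fit',np.polyfit(*np.array(E).T,1))
    t=(W[...,2]>.042)&(W[...,2]<.08)&(W[...,1]>-.14)&(W[...,1]<-.03)&(W[...,0]>.5)&(W[...,0]<.65); t2=t&(hsv[...,2]<60)
    for nm,q in(('plate',W[t]),('dark',W[t2])): print(' ',nm,q.min(0),q.max(0),q.mean(0),np.percentile(q,[5,95],axis=0).ravel())
E
python3 seat.py scene1 cyscene cyside
```

```text
scene1 disc [ 0.5747 -0.2147  0.0438] hub [ 0.575  -0.2139] 95 z seat 0.04982406797714772
 box front edge fit [0.0019 0.4956]
  plate [ 0.5348 -0.1399  0.042 ] [ 0.6159 -0.0406  0.0705] [ 0.5741 -0.0869  0.0542] [ 0.546  -0.1308  0.0428  0.6031 -0.0478  0.0668]
  dark [ 0.5348 -0.1368  0.0421] [ 0.6074 -0.045   0.0705] [ 0.5739 -0.0707  0.06  ] [ 0.5504 -0.0878  0.0529  0.5982 -0.0506  0.0671]
cyscene disc [ 0.5752 -0.2147  0.0442] hub [ 0.5745 -0.214 ] 75 z seat 0.04981956551918013
 box front edge fit [-0.001   0.4949]
  plate [ 0.534 -0.14   0.042] [ 0.615  -0.0396  0.0723] [ 0.5739 -0.0863  0.0544] [ 0.546  -0.1294  0.043   0.6031 -0.0484  0.0668]
  dark [ 0.534  -0.1381  0.0428] [ 0.6087 -0.0481  0.072 ] [ 0.5738 -0.0706  0.0601] [ 0.5503 -0.0883  0.053   0.5979 -0.0501  0.0676]
cyside disc [ 0.5706 -0.2181  0.0428] hub [ 0.5737 -0.2136] 84 z seat 0.046905257815512094
 box front edge fit [0.0233 0.4987]
  plate [ 0.5303 -0.138   0.0421] [ 0.6081 -0.0391  0.066 ] [ 0.5702 -0.0791  0.0529] [ 0.5435 -0.112   0.0429  0.599  -0.0487  0.0628]
  dark [ 0.5303 -0.1334  0.0431] [ 0.5995 -0.0434  0.066 ] [ 0.5722 -0.0693  0.057 ] [ 0.549  -0.0876  0.0512  0.5961 -0.0501  0.063 ]
```

```bash
python3 -m creep '[{"x":0,"y":-0.02,"z":0,"spin":0},{"x":0,"y":-0.06,"z":0,"spin":0},{"x":0,"y":-0.1,"z":0,"spin":0},{"x":0,"y":-0.14,"z":0,"spin":0},{"x":0.01,"y":-0.18,"z":0,"spin":0},{"x":0.02,"y":-0.22,"z":0,"spin":0},{"x":0.04,"y":-0.26,"z":0,"spin":0},{"x":0.06,"y":-0.3,"z":0,"spin":0},{"x":0.08,"y":-0.34,"z":0,"spin":0},{"x":0.09,"y":-0.38,"z":0,"spin":0},{"x":0.092,"y":-0.406,"z":0,"spin":0},{"x":0.092,"y":-0.406,"z":0,"spin":0}]'; python3 -m creep '[{"x":0,"y":0,"z":-0.02,"spin":0},{"x":0,"y":0,"z":-0.05,"spin":0},{"x":0,"y":0,"z":-0.08,"spin":0},{"x":0,"y":0,"z":-0.1,"spin":0},{"x":0,"y":0,"z":-0.12,"spin":0},{"x":0,"y":0,"z":-0.12,"spin":0},{"x":0,"y":0,"z":-0.12,"spin":0}]'; python3 st.py; python3 cyl.py; python3 seat.py cyscene cyside 2>&1 | grep disc
```

```text
time: 18.02
ee_pos: [0.5645, -0.2188, 0.3167]
eef_rot: [0.73, -0.633, 0.182, -0.182]
ft_force: [0.0, 0.4, -2.1]
width: 0.0623
time: 18.9
ee_pos: [0.5651, -0.216, 0.1981]
eef_rot: [0.731, -0.632, 0.182, -0.183]
ft_force: [-0.3, 0.0, -0.7]
width: 0.0623
[-0.372  0.035  0.817  2.025 -0.446  0.675 -0.694] [ 0.565 -0.216  0.198] x [ 0.136 -0.99   0.035] z [ 0.498  0.038 -0.867] tilt 29.93109816209075 t 18.9 F [-0.335  0.025 -0.662] 0.06234780610636412
side 424 offset at G [0.0008 0.0028] tilt deg xy [-2.0343  2.8683] rms 0.0020490228955974514 z -0.07855595374700601
scene 21 offset at G [-0.0013  0.0002] tilt deg xy [-6.7     1.5324] rms 0.0006150385135717592 z -0.07033288799652726
cyscene disc [ 0.643  -0.0994  0.052 ] hub [ 0.5752 -0.2145] 70 z seat 0.051340253518494326
cyside disc [ 0.6407 -0.1157  0.0572] hub [ 0.5736 -0.215 ] 85 z seat 0.14225667297793176
```

```bash
python3 -m creep '[{"x":0.001,"y":0.001,"z":-0.012,"spin":0},{"x":0.001,"y":0.001,"z":-0.025,"spin":0},{"x":0.001,"y":0.001,"z":-0.036,"spin":0},{"x":0.001,"y":0.001,"z":-0.044,"spin":0},{"x":0.001,"y":0.001,"z":-0.044,"spin":0}]'; python3 -m creep '[{"x":0,"y":0,"z":-0.003,"spin":0},{"x":0,"y":0,"z":-0.006,"spin":0},{"x":0,"y":0,"z":-0.009,"spin":0},{"x":0,"y":0,"z":-0.009,"spin":0}]';python3 st.py; python3 -c "
from h import *
c=snap('side','d1')
p=c['K']@(c['R']@np.array([.57,-.216,.08])+c['t']);x,y=(p[:2]/p[2]).astype(int)
cv2.imwrite('pics/d1c.png',cv2.resize(c['pixels'][y-60:y+60,x-75:x+75],None,fx=4,fy=4))"
```

```text
time: 19.62
ee_pos: [0.5656, -0.2153, 0.1533]
eef_rot: [0.731, -0.632, 0.182, -0.183]
ft_force: [0.0, -0.5, -0.5]
width: 0.0623
time: 20.12
ee_pos: [0.5656, -0.2153, 0.1442]
eef_rot: [0.731, -0.632, 0.182, -0.183]
ft_force: [0.0, 0.2, -1.2]
width: 0.0624
[-0.324  0.139  0.795  2.077 -0.653  0.597 -0.503] [ 0.566 -0.215  0.144] x [ 0.135 -0.99   0.035] z [ 0.497  0.038 -0.867] tilt 29.89106844738923 t 20.125 F [ 0.031  0.213 -1.231] 0.06243138767245434
```

View pics/d1c.png

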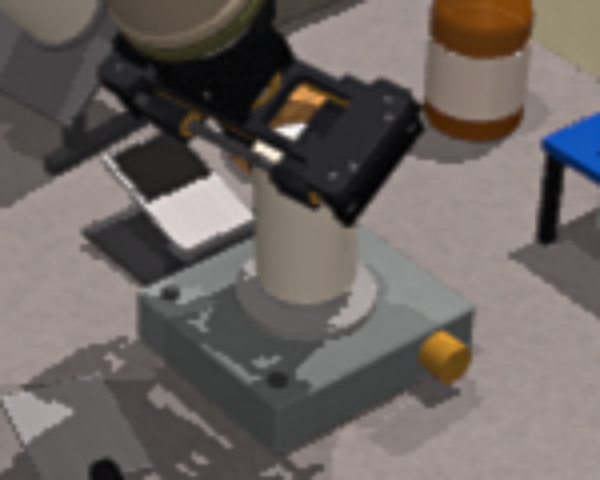

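```bash
python3 -m creep '[{"x":0,"y":0,"z":-0.002,"spin":0},{"x":0,"y":0,"z":-0.004,"spin":0},{"x":0,"y":0,"z":-0.006,"spin":0},{"x":0,"y":0,"z":-0.006,"spin":0}]' - 8; python3 -m creep '[{"x":0,"y":0,"z":-0.0015,"spin":0},{"x":0,"y":0,"z":-0.003,"spin":0},{"x":0,"y":0,"z":-0.003,"spin":0}]'; python3 -m creep '[{"x":0,"y":0,"z":-0.001,"spin":0},{"x":0,"y":0,"z":-0.002,"spin":0},{"x":0,"y":0,"z":-0.002,"spin":0}]'; python3 cyl.py
```

```text
time: 20.68
ee_pos: [0.5656, -0.2153, 0.1382]
eef_rot: [0.731, -0.632, 0.182, -0.183]
ft_force: [-0.3, -0.2, -0.7]
width: 0.0626
time: 21.05
ee_pos: [0.5656, -0.2153, 0.1353]
eef_rot: [0.731, -0.632, 0.182, -0.183]
ft_force: [1.1, -1.0, -0.9]
width: 0.0627
time: 21.42
ee_pos: [0.5662, -0.2155, 0.134]
eef_rot: [0.731, -0.632, 0.182, -0.183]
ft_force: [0.6, 0.2, 3.6]
width: 0.0628
side 505 offset at G [0.0028 0.0023] tilt deg xy [0.5674 2.6882] rms 0.0028217955615063104 z -0.0849567529936068
scene 132 offset at G [ 0.0408 -0.0584] tilt deg xy [ 25.6345 -33.404 ] rms 0.0030987495671275724 z -0.08369126699879412
```

```bash
python3 -m creep '[{"x":0,"y":0,"z":-0.001,"spin":0},{"x":0,"y":0,"z":-0.001,"spin":0}]' - 4; python3 -m creep '[{"x":0,"y":0,"z":-0.001,"spin":0},{"x":0,"y":0,"z":-0.001,"spin":0}]' - 3;  python3 cyl.py
```

```text
time: 21.78
ee_pos: [0.5662, -0.2163, 0.1331]
eef_rot: [0.731, -0.632, 0.183, -0.183]
ft_force: [1.4, -2.5, 4.6]
width: 0.0629
time: 22.02
ee_pos: [0.5657, -0.2157, 0.1315]
eef_rot: [0.731, -0.632, 0.182, -0.183]
ft_force: [0.7, -1.5, 4.4]
width: 0.0627
side 610 offset at G [0.0024 0.0038] tilt deg xy [-0.067   3.9521] rms 0.0036481554347471907 z -0.08450156668284206
scene 135 offset at G [ 0.0308 -0.0606] tilt deg xy [ 20.6492 -35.3482] rms 0.003342603860385884 z -0.0830471679353331
```

```bash
python3 -m creep '[{"x":0,"y":0,"z":0,"spin":0},{"x":0,"y":0,"z":0,"spin":0},{"x":0,"y":0,"z":0,"spin":0}]' 0.068; python3 -m creep '[{"x":0,"y":0,"z":0,"spin":0},{"x":0,"y":0,"z":0,"spin":0},{"x":0,"y":0,"z":0,"spin":0},{"x":0,"y":0,"z":0,"spin":0}]' 0.087; python3 -m creep '[{"x":-0.005,"y":0,"z":0.012,"spin":0},{"x":-0.015,"y":0,"z":0.03,"spin":0},{"x":-0.035,"y":-0.003,"z":0.065,"spin":0},{"x":-0.06,"y":-0.005,"z":0.11,"spin":0},{"x":-0.08,"y":-0.005,"z":0.14,"spin":0},{"x":-0.08,"y":-0.005,"z":0.14,"spin":0}]'; python3 -c "
from h import *
c=snap('side','e1');snap('scene','e2')
p=c['K']@(c['R']@np.array([.57,-.216,.08])+c['t']);x,y=(p[:2]/p[2]).astype(int)
cv2.imwrite('pics/e1c.png',cv2.resize(c['pixels'][y-60:y+60,x-75:x+75],None,fx=4,fy=4))"
```

```text
time: 22.5
ee_pos: [0.5653, -0.2148, 0.1309]
eef_rot: [0.731, -0.632, 0.181, -0.183]
ft_force: [-0.6, -0.0, 0.8]
width: 0.0674
time: 23.0
ee_pos: [0.5657, -0.2153, 0.1315]
eef_rot: [0.731, -0.632, 0.182, -0.183]
ft_force: [0.2, -0.3, -0.7]
width: 0.0863
time: 23.75
ee_pos: [0.4858, -0.2212, 0.2745]
eef_rot: [0.73, -0.632, 0.184, -0.185]
ft_force: [-0.3, -0.0, -0.7]
width: 0.0873
```

View pics/e1c.png

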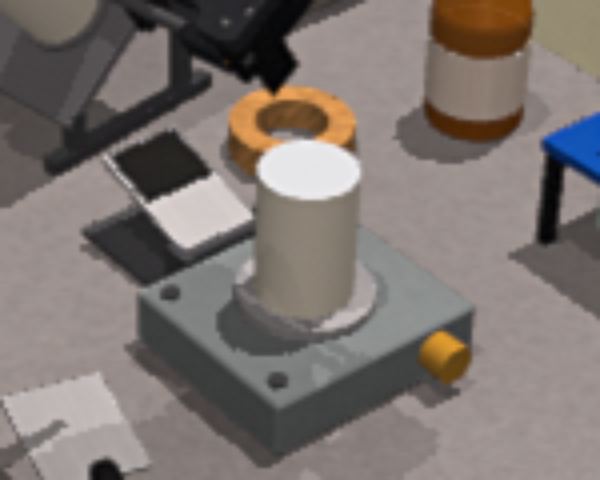

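```bash
python3 - <<'E'
from h import *
np.set_printoptions(precision=4,suppress=True)
for n in('e1','e2'):
    c=dict(np.load(f'/tmp/{n}.npz'));W=cloud(c);d=np.hypot(W[...,0]-.573,W[...,1]+.216)
    P=W[(d<.033)&(W[...,2]>.128)&(W[...,2]<.15)];print(n,len(P),P.mean(0) if len(P) else '',P[:,2].std() if len(P) else '')
    if len(P)>20:
        q=P.mean(0);v=np.linalg.svd(P-q,full_matrices=False)[2][2];print(v,cv2.minEnclosingCircle(P[:,:2].astype(np.float32)))
E
python3 st.py
```

```text
e1 353 [ 0.5688 -0.2186  0.1357] 0.0023715045288772883
[-0.0263 -0.0215  0.9994] ((0.5727083683013916, -0.21582825481891632), 0.03294739872217178)
e2 531 [ 0.5733 -0.2225  0.1388] 0.00306704005034845
[-0.0395 -0.0539  0.9978] ((0.57371586561203, -0.21627920866012573), 0.032123807817697525)
[-0.332 -0.3    0.725  2.067 -0.056  0.835 -0.981] [ 0.486 -0.22   0.271] x [ 0.136 -0.99   0.034] z [ 0.498  0.038 -0.867] tilt 29.94477453139349 t 23.85 F [ 0.165 -0.915 -0.632] 0.08702692226389201
```

Run:
```python
from h import *
from scipy.spatial.transform import Rotation as R
np.set_printoptions(precision=4,suppress=True)
M=R.from_quat(r.read_state()['eef_rot']).as_matrix()
C=[]
for n in('scene1','e1','e2'):
    c=dict(np.load(f'/tmp/{n}.npz'));W=cloud(c).reshape(-1,3); W=W[(W[:,2]>.012)&(W[:,0]>.4)]
    if n!='scene1': W=W[(W[:,2]<.17)]
    C.append(W[~np.isnan(W[:,0])])
    d=C[-1]; s=d[(d[:,1]>-.0)&(d[:,1]<.06)&(d[:,2]>.05)&(d[:,2]<.26)&(d[:,0]<.72)]; print(n,s.min(0) if len(s) else '',len(s))
    for tip in(.060,.040):
        tcp=np.array([.5725-.0043,-.068,tip+.0265]); L=(C[-1]-tcp)@M
        b=(L[:,2]<-.035)&(L[:,2]>-.25)&(abs(L[:,0])<.115)&(abs(L[:,1])<.06); print(tip,b.sum()); 
        if b.any(): print(np.c_[C[-1][b],L[b]][::max(1,b.sum()//6)])
```

```text
scene1 [0.4051 0.0002 0.0505] 1179
0.06 0
0.04 0
e1 [0.4043 0.0005 0.0502] 278
0.06 0
0.04 0
e2 [0.4024 0.     0.0502] 549
0.06 0
0.04 0
```

```bash
python3 -m creep '[{"x":0,"y":0.03,"z":0,"spin":0},{"x":0,"y":0.06,"z":0,"spin":0},{"x":0.02,"y":0.09,"z":0,"spin":0},{"x":0.04,"y":0.12,"z":0,"spin":0},{"x":0.06,"y":0.145,"z":0,"spin":0},{"x":0.082,"y":0.153,"z":-0.02,"spin":0},{"x":0.082,"y":0.153,"z":-0.06,"spin":0},{"x":0.082,"y":0.153,"z":-0.1,"spin":0},{"x":0.082,"y":0.153,"z":-0.13,"spin":0},{"x":0.082,"y":0.153,"z":-0.15,"spin":0},{"x":0.082,"y":0.153,"z":-0.155,"spin":0},{"x":0.082,"y":0.153,"z":-0.155,"spin":0}]' 0 15; python3 st.py
python3 - <<'E'
from h import *
c=snap('side','g1')
p=c['K']@(c['R']@np.array([.57,-.12,.08])+c['t']);x,y=(p[:2]/p[2]).astype(int)
cv2.imwrite('pics/g1c.png',cv2.resize(c['pixels'][y-60:y+60,x-75:x+75],None,fx=4,fy=4))
E
```

```text
time: 25.35
ee_pos: [0.5675, -0.0673, 0.1158]
eef_rot: [0.731, -0.632, 0.182, -0.182]
ft_force: [0.8, 0.1, -0.0]
width: 0.0006
[-0.387  0.049  0.484  2.205 -0.278  0.391 -1.104] [ 0.568 -0.067  0.116] x [ 0.136 -0.99   0.035] z [ 0.496  0.037 -0.868] tilt 29.825460588877895 t 25.35 F [ 0.769  0.108 -0.037] 0.000562245280016499
```

View pics/g1c.png

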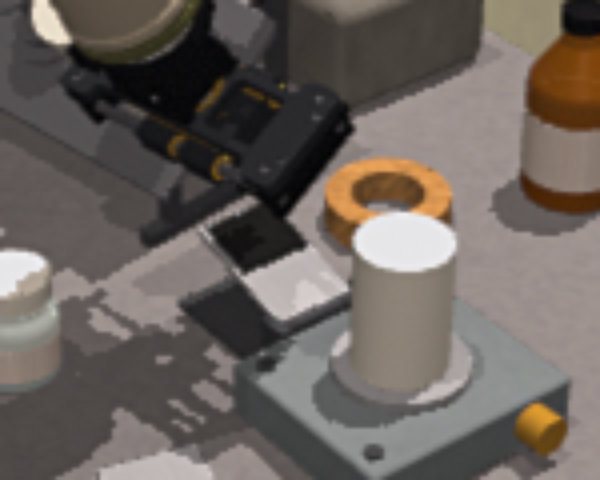

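```bash
python3 -m creep '[{"x":0,"y":0,"z":-0.01,"spin":0},{"x":0,"y":0,"z":-0.02,"spin":0},{"x":0,"y":0,"z":-0.024,"spin":0},{"x":0,"y":0,"z":-0.024,"spin":0}]'|grep -E 'pos|force'; python3 -m creep '[{"x":0,"y":0,"z":-0.004,"spin":0},{"x":0,"y":0,"z":-0.008,"spin":0},{"x":0,"y":0,"z":-0.008,"spin":0}]'|grep -E 'pos|force'; python3 -m creep '[{"x":0,"y":0,"z":-0.003,"spin":0},{"x":0,"y":0,"z":-0.006,"spin":0},{"x":0,"y":0,"z":-0.006,"spin":0}]'|grep -E 'pos|force'; python3 st.py
```

```text
ee_pos: [0.5679, -0.0674, 0.0928]
ft_force: [-0.2, 0.2, 0.1]
ee_pos: [0.5683, -0.0672, 0.0849]
ft_force: [2.1, 1.6, 5.0]
ee_pos: [0.5685, -0.067, 0.0791]
ft_force: [-0.4, 1.3, 5.7]
[-0.337  0.128  0.442  2.229 -0.464  0.308 -0.929] [ 0.568 -0.067  0.079] x [ 0.136 -0.99   0.035] z [ 0.499  0.038 -0.866] tilt 29.999584733736732 t 26.65 F [-0.364  1.261  5.711] 0.0006601765754434023
```

```bash
python3 -m creep '[{"x":0,"y":0,"z":-0.004,"spin":0},{"x":0,"y":0,"z":-0.008,"spin":0},{"x":0,"y":0,"z":-0.01,"spin":0},{"x":0,"y":0,"z":-0.01,"spin":0}]'|grep -E 'pos|force'; python3 -m creep '[{"x":0,"y":0,"z":-0.002,"spin":0},{"x":0,"y":0,"z":-0.002,"spin":0}]'|grep -E 'pos|force';  python3 -m creep '[{"x":0,"y":0,"z":-0.001,"spin":0},{"x":0,"y":0,"z":-0.001,"spin":0}]'|grep -E 'pos|force'
```

```text
ee_pos: [0.5687, -0.0662, 0.0694]
ft_force: [-1.0, 4.6, 9.7]
ee_pos: [0.5688, -0.0661, 0.0675]
ft_force: [-1.2, 4.9, 9.7]
ee_pos: [0.5688, -0.066, 0.0666]
ft_force: [-1.3, 6.2, 10.6]
```

Near the stop; continuing in small steps until the force jumps.

```bash
python3 -m creep '[{"x":0,"y":0,"z":-0.001,"spin":0},{"x":0,"y":0,"z":-0.001,"spin":0}]'|grep -E 'pos|force'; python3 -m creep '[{"x":0,"y":0,"z":-0.001,"spin":0},{"x":0,"y":0,"z":-0.001,"spin":0}]'|grep -E 'pos|force'
```

```text
ee_pos: [0.569, -0.066, 0.066]
ft_force: [-5.9, 5.6, 16.8]
ee_pos: [0.5692, -0.0659, 0.0656]
ft_force: [-12.6, 6.6, 25.8]
```

```bash
python3 -m creep '[{"x":0,"y":0,"z":0.0004,"spin":0},{"x":0,"y":0,"z":0.0004,"spin":0},{"x":0,"y":0,"z":0.0004,"spin":0},{"x":0,"y":0,"z":0.0004,"spin":0},{"x":0,"y":0,"z":0.0004,"spin":0},{"x":0,"y":0,"z":0.0004,"spin":0},{"x":0,"y":0,"z":0.0004,"spin":0}]'; python3 -m creep '[{"x":0,"y":0,"z":0.003,"spin":0},{"x":0,"y":0,"z":0.008,"spin":0},{"x":0,"y":0,"z":0.014,"spin":0},{"x":0,"y":0,"z":0.022,"spin":0},{"x":0,"y":0,"z":0.035,"spin":0},{"x":0,"y":0,"z":0.06,"spin":0},{"x":-0.03,"y":0,"z":0.1,"spin":0},{"x":-0.06,"y":0,"z":0.14,"spin":0},{"x":-0.08,"y":0,"z":0.18,"spin":0},{"x":-0.08,"y":0,"z":0.2,"spin":0},{"x":-0.08,"y":0,"z":0.2,"spin":0},{"x":-0.08,"y":0,"z":0.2,"spin":0}]'
python3 - <<'E'
from h import *
np.set_printoptions(precision=4,suppress=True)
c=snap('scene','end'); W=cloud(c); m=(W[...,2]>.042)&(W[...,2]<.08)&(W[...,1]>-.1)&(W[...,1]<-.03)&(W[...,0]>.55)&(W[...,0]<.6)
P=W[m];print('treadle zmax',P[:,2].max(),'(rest .0705)')
d=np.hypot(W[...,0]-.573,W[...,1]+.216);P=W[(d<.033)&(W[...,2]>.128)&(W[...,2]<.15)];print('beaker top',P[:,2].mean(),cv2.minEnclosingCircle(P[:,:2].astype(np.float32)))
E
```

```text
time: 29.02
ee_pos: [0.5691, -0.066, 0.0658]
eef_rot: [0.731, -0.631, 0.182, -0.185]
ft_force: [-9.3, 6.5, 21.9]
width: 0.0
time: 30.52
ee_pos: [0.4872, -0.0674, 0.2624]
eef_rot: [0.731, -0.632, 0.181, -0.182]
ft_force: [-0.3, 1.2, 0.2]
width: 0.0006
treadle zmax 0.073961900182576 (rest .0705)
beaker top 0.13907515402435183 ((0.5731542706489563, -0.2154710590839386), 0.03236556425690651)
```

View pics/end.png

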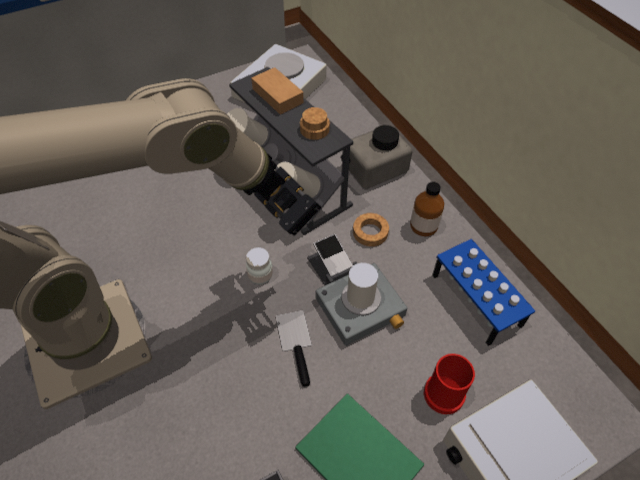

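The picture shows the beaker standing on the seat (363,285), the treadle back up (333,255), the tall and footed beakers still hanging (290,172 and 245,125), and the robot clear of everything. I'm handing in.

```bash
python3 -c "
from bench import r
print(r.close_job())"
```

```text
the job is handed in; nothing more can be done
None
```

The short beaker is standing mouth down over the blower nozzle. I then pressed the treadle to its stop, held it and released it, and handed the job in at about 30.5 s of the 64 s allowed.

**Tilting the tool:** the moves only shift and spin, so I got the tilt (about 36°) by repeatedly commanding poses just out of reach. I then gripped the middle beaker and drew it about 99 mm along its peg.

**Setting it upright:** I couldn't fully undo the tilt, so I pushed the beaker lightly against the fixed shelf edge, which turned it to within about 2° of vertical in the fingers. It then went over the nozzle with about 5 N of contact and was released.

**Treadle:** I pressed to the stop with the closed fingertips, with a peak of about 30 N read at the ends of moves. I held it 0.9 s at about 25 N, then let it come back up.

**Last checks:**
- The beaker's top is at about 0.139 m, where 0.138 m is expected. Its centre is within 2 mm of the measured seat centre.
- The treadle's highest point reads 0.074 m, against 0.0705 m before the press. That means it is back up, within the camera's scatter.
- The final picture shows the tall and footed beakers still on their pegs, no bystander visibly moved, and nothing touching the robot.

**Disagreements and limits:**
- The two cameras differed by 3–4 mm on the seat, so I compared beaker and seat within each camera.
- The cylinder fit was unreliable near the blower, so I didn't use it for the final check.
- Wrist readings reached about 63 N during fast, contact-free moves, which is inertia and under the 120 N limit.

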